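Hang the drip tray on the twin-peg rail

ROBOT

A 6-joint arm with a two-finger parallel gripper is mounted at the origin on a cart in front of the work surface, level with it; the furniture and walls round the work are solid. World frame = base frame: x ahead of the robot, y to its left, z up, the work surface at z = 0. Lengths are in mm, angles in rad, forces in N, time in s.
With the tool pointing down it reaches from about 425 to 950 mm from the base axis. Payload 14.7 kg.
Tool frame: the origin (TCP) lies midway between the tips of the shut fingers; the grasp point (between the pads) lies 19 mm behind it; z points along the fingers, y is the line along which they close (so a half turn about z gives the same grasp; the last joint's range is limited). The gripper opens to 85 mm and grips with 20 to 120 N. Pads are 22 mm wide; open, the fingers measure 114 mm over their backs; the gripper's body (76 mm by 85 mm) begins 54 mm behind the grasp point. The pads swing forward as they close: fully open they stand 13 mm farther back than shut.
Start: joints at [-1.148, 0.48, 1.596, -0, 1.065, -0.047], TCP at [294.274, -579.564, 231.297] pointing down, gripper open.
Joint ranges: [-2.75, 2.75], [-0.82, 2.05], [0.23, 2.67], [-1.56, 4.7], [0.09, 2.69], [-2.92, 2.92]. Speed limits (rad/s): [1.89, 1.89, 2.39, 3.01, 3.01, 3.01].

INTERFACE

Orientations are given as a 3x3 rotation matrix whose columns are the frame's x, y, z axes.
In Python, from station import bot gives the robot as it stands.
- The arm moves only by the shell command python3 -m pendant 'ROWS' [OPENING] [FORCE]. ROWS is a JSON object of lists of equal length, an entry for each row: "slide": the shift along the tool's x, y, z in m, a list of three; "dr": the turn, a rotation vector about the tool's x, y, z in rad, a list of three. A call has 1 to 12 rows; each row shifts and turns the commanded pose from where the row before left it, along the tool's axes as they then stand; what a row does not reach is not made up. A row lasts 1/10 s, in which the tool goes at most 50 mm and 8.59 degrees, less where a joint would pass 70% of its speed; a pose out of reach is approached as far as the arm can. A call is refused whole if a number of a shift passes 0.05 or a number of a turn 0.15, either way. A call with a gripper value outside its range is refused whole. OPENING is the finger opening in m, from 0 to 0.0854, set as the call begins (- or left out, the last holds). The fingers move at their own pace and stop on an object; FORCE is the grip in N (left out, the last holds). Time passes only in rows, so rows that do not move let the fingers close. It gives the time, the measured TCP pose, the force, the opening and the grip force at its end, in the units of the state.
- bot.get_state(): the state, without advancing time (a new reading comes with each control period).
- bot.capture(name): name is "scene" or "side" or "wrist"; returns the picture (400x640x3 uint8, blue, green, red); there is no depth.
- bot.calibration(name): a dict with "fovy" (degrees; the focal length in pixels is half the picture's height over the tangent of half this angle, whatever the lens; pixels are square), "cx", "cy" (the principal point, pixels), "k1" (the pictures are not rectified: a ray, as slopes to the right and down, at radius r is drawn at 1 + k1 r^2 times it, then the intrinsics apply), "cam_to_world" (4x4, takes a point from camera to world coordinates). Camera axes: x right, y up, looking along -z (the intrinsics and any distortion apply to the point x, -y, -z); pixel columns grow to the right and rows downward; lengths in mm; the calibration is good to about 2 mm. A picture is of the moment at which its call begins: read the wrist's pose just before it. calibration takes no time and is no camera call; for the wrist camera it gives the pose at the moment of the call.
- bot.sign_off(): hands the job in; it is judged then, once.
The state is a dict: "t": time; "q": joint angles; "dq": joint speeds; "tau": joint torques, N m; "ee_pos": TCP position; "orientation": TCP orientation; "force": force on the tool from outside, world axes, zero at the start; "wrist_torque": the same for the moment, N m; "finger_gap": finger opening in mm; "grip_force": force on a finger pad.
Only numpy, scipy, OpenCV 4.12 (cv2) and the standard library are available. Lean on these libraries where they do the work, as an engineer would, in place of code of your own. Each camera call takes 0.05 s, during which the arm holds its last target. There are 200 camera calls.

TASK

Pick up the white tray by its tab and hang it on the rail stand: both holes of its ledge go over the two upright pegs, with the tray's box on the side of the rail that faces you, and the ledge is lowered right down onto the peg strip before you let go. Feel for the pegs gently, without forcing the tray or the gripper against the stand, and leave the other things on the worktop where they are.

Things in the scene. Friction and masses are not known exactly. Their poses are not given: they have to be found in the camera images.
- tray: Loose white plastic hanging tray, 0.15 to 0.31 kg, standing upright at the start. Origin: centre of the underside of its open box, 80 mm along x, 150 along y, 34 high. Back panel at x = 36 to 42 mm, up to z = 91. Behind it a level ledge, z = 86 to 91 mm, x = 41 to 75, 130 mm long in y, with two 11 mm round through holes at x = 58, y = -40 and +40 mm.
- grip_tab (a point): Where to grip the tray: its upright tab above the ledge, 10 mm thick along tray x (fingers close along tray x), 46 mm long along tray y, top at tray z = 139 mm. This point is at tray x = 39, y = 0, z = 122 mm. Axes as the tray's.
- hole_mid (a point): Point on the tray midway between its two holes, at the underside of the ledge (tray x = +58 mm, y = 0, z = 86 mm). Axes as the tray's.
- rack: Fixed steel rail stand; origin on the worktop under the middle of its rail. The rail runs along y: 206 mm long, 20 mm deep in x, z = 58 to 114 mm; posts at y = -92 and +92 mm on feet 90 mm long in x, 8 mm high. Its -x side faces the robot. A hung tray has its x and y parallel to the stand's and its box on the -x side.
- rail_mid (a point): Stand x = 0, y = 0, z = 120 mm: height of the top of the peg strip (22 x 112 x 6 mm) on the rail. Its two upright 8 mm pegs, on x = 0, 80 mm apart, end at z = 143 mm, tips tapering to 3 mm in the last 4.5 mm. The strip is clamped, its middle anywhere from y = -16 to +16 mm, new each time; no reading follows it: look or feel for it. Axes as the stand's.
- lemon: A yellow lemon, 70 x 52 x 51 mm, loose, between the tray and the stand; leave it. Origin at its underside.
- garlic: A garlic bulb, 60 x 60 x 59 mm, loose, between the tray and the stand; leave it. Origin at its underside.
- tape_roll: A black roll of tape lying flat, 58 mm across, 19 mm high, loose, between the tray and the stand; leave it. Origin at its underside.
- syrup_bottle: A plastic bottle, 68 mm across, 221 mm high, loose, standing to the left behind the tray; leave it. Origin at its underside. Behind the work, mind the wall cabinet overhead (from world x = 0.60 m back, underside 0.52 m up, y > -0.1 m) and the dish drainer with pans (from x = 0.57 m back).

How it is judged (in metres and radians):
On the way, in this order (a step that is already met when the one before it is completed fails the run):
1. the tray is lifted off the worktop in the fingers (height (world z) of tray above 0.02 m and contact force between the fingers and tray above 1 N), for 0.2 s.
2. the ledge is down on the peg strip, both pegs through its holes, while the tray is still held (z of hole_mid in the frame of rack below 0.125 m and horizontal distance between hole_mid and rail_mid below 0.021 m and angle between the x axis of tray and the x axis of rack, either way round below 0.12 rad and contact force between the fingers and tray above 0.5 N), for 0.1 s.
At the end, for the whole second after the job is handed in: The tray hangs released and still, box on the robot's side: the point between its holes within 5 mm of the strip's height, 6 mm of the rail's middle line and 20 mm of its middle along it (both pegs in the holes), in line with the rail and upright within 0.12 rad (z of hole_mid in the frame of rack between 0.115 and 0.125 m and x of hole_mid in the frame of rack between -0.006 and 0.006 m and y of hole_mid in the frame of rack between -0.02 and 0.02 m and x of tray in the frame of rack below -0.03 m and angle between the x axis of tray and the x axis of rack, either way round below 0.12 rad and angle between tray's own z axis and vertical below 0.12 rad and linear speed of tray below 0.02 m/s); the robot touches nothing.
It fails at once if the tray or the gripper pushes on the stand with more than 35 N (contact force between any of tray, the arm, the fingers and rack above 35 N).
It fails at once if the lemon, the garlic, the tape or the bottle is moved by more than 30 mm (distance of any of lemon, garlic, tape_roll, syrup_bottle from where it was at the start of the episode above 0.03 m).
It also fails if it takes over 67 s, if anything falls off the work surface, if the arm or the gripper's body presses on something with over 40 N, if the wrist force passes 120 N, or if a joint passes its speed limit or range.

## Working session

There is one attempt and no reset: what is moved stays moved. The work goes in short steps, Python scripts to look and compute and a shell command to move; the robot and the scene stay as the last step left them, time stands still between calls to the robot, and variables do not carry over. Pictures are saved under pics/ and viewed, at most 10 in all, crops included, and the job is handed in when it is done.

```bash
ls; mkdir -p pics; cat > h.py <<'E'
import numpy as np, cv2
from station import bot
def ray(c,u,v):
    f=200/np.tan(np.radians(c['fovy'])/2)
    K=np.array([[f,0,c['cx']],[0,f,c['cy']],[0,0,1.]])
    p=cv2.undistortPoints(np.array([[[u,v]]],float),K,np.array([c['k1'],0,0,0.]))[0,0]
    M=np.array(c['cam_to_world']); d=M[:3,:3]@[p[0],-p[1],-1]
    return M[:3,3],d/np.linalg.norm(d)
def plane(c,u,v,z):
    o,d=ray(c,u,v); return o+d*(z-o[2])/d[2]
def tri(*cuv):
    A=np.zeros((3,3));b=np.zeros(3);L=[]
    for c,u,v in cuv:
        o,d=ray(c,u,v);P=np.eye(3)-np.outer(d,d);A+=P;b+=P@o;L.append((o,P))
    x=np.linalg.solve(A,b);return x,[np.linalg.norm(P@(x-o)) for o,P in L]
def proj(c,X):
    f=200/np.tan(np.radians(c['fovy'])/2);M=np.array(c['cam_to_world']);p=M[:3,:3].T@(np.array(X)-M[:3,3])
    a=np.array([p[0],-p[1]])/-p[2];a=a*(1+c['k1']*(a@a));return a*f+[c['cx'],c['cy']]
E
python3 - <<'E'
from h import *
for n in("scene","side","wrist"):
    c=bot.calibration(n);print(n,c['fovy'],c['k1'],np.round(c['cam_to_world'],3).tolist());im=bot.capture(n);cv2.imwrite(f'pics/{n}0.png',im)
s=bot.get_state();print(s)
E
```

```text
pics
scene 48.662202274413005 -0.07818503447561503 [[0.919, -0.342, 0.197, 676.92], [0.394, 0.795, -0.461, -449.717], [0.001, 0.502, 0.865, 990.477], [0.0, 0.0, 0.0, 1.0]]
side 46.716514331754574 0.029548970864862925 [[0.789, 0.277, -0.548, -286.69], [-0.614, 0.373, -0.696, -947.921], [0.011, 0.885, 0.465, 775.564], [0.0, 0.0, 0.0, 1.0]]
wrist 65.69554207555207 -0.056814081558898014 [[0.453, 0.858, 0.24, 355.077], [-0.891, 0.437, 0.122, -548.791], [0.0, -0.269, 0.963, 373.494], [0.0, 0.0, 0.0, 1.0]]
{'t': 0.15, 'q': array([-1.14760275e+00,  4.80675709e-01,  1.59673157e+00, -2.45025404e-05,
        1.06508506e+00, -4.65900206e-02]), 'dq': array([ 1.26675019e-03, -3.42355416e-03, -4.14117078e-04, -1.84866431e-03,
       -7.81941045e-05,  1.11068360e-03]), 'tau': array([ 2.14795164e-04, -9.51147795e+01, -4.30459177e+01, -2.16578665e-04,
        8.19951209e-03,  1.24866551e-04]), 'ee_pos': array([ 294.14162035, -579.2935444 ,  230.82674109]), 'orientation': array([[ 8.91660898e-01,  4.52703757e-01, -3.89020333e-04],
       [ 4.52703923e-01, -8.91660529e-01,  8.11509585e-04],
       [ 2.04993616e-05, -8.99702396e-04, -9.99999595e-01]]), 'force': array([0.02193144, 0.50638864, 0.35007266]), 'wrist_torque': array([-0.00198112,  0.04916121, -0.01345357]), 'grip_force': 0.0, 'finger_gap': 85.34973885389203}
```

View pics/scene0.png

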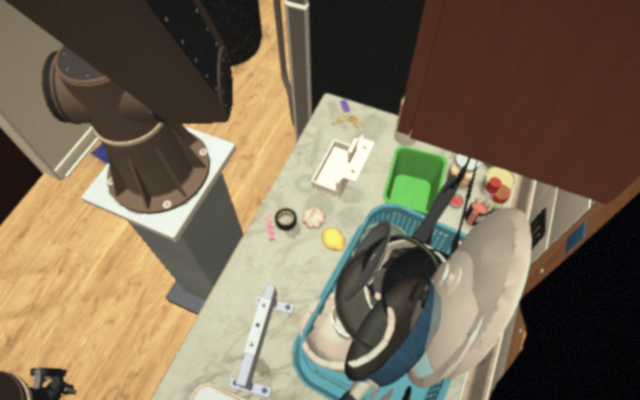

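View pics/side0.png

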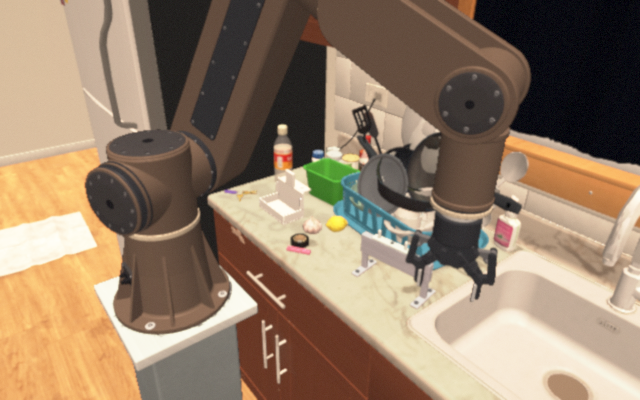

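Scene: tray around px (342,165), with the ledge on its far side. The rack runs from about (268,292) to (245,388), with the lemon (333,239), garlic (314,217) and tape (286,218) between them. Side: tray around (285,198), rack around (395,260), and the bottle (283,150). Next I'll enlarge the tray and rack in both views.

```bash
python3 - <<'E'
from h import *
a=cv2.imread('pics/scene0.png');b=cv2.imread('pics/side0.png')
def z(i,x,y,w,h,W,H): return cv2.resize(i[y:y+h,x:x+w],(W,H),interpolation=cv2.INTER_CUBIC)
t=np.hstack([z(a,300,125,80,60,400,300),z(b,250,165,80,60,400,300)])
u=np.hstack([z(a,220,280,80,120,200,300),z(a,230,280,60,60,300,300)*0+0,z(b,345,225,100,100,300,300)])
cv2.imwrite('pics/c1.png',np.vstack([t,u]))
c=bot.calibration('scene')
for n,p,h in [('tray',(340,165),30),('lemon',(333,239),25),('garlic',(314,217),30),('tape',(286,218),10),('rackA',(269,290),114),('rackB',(246,382),114)]: print(n,plane(c,*p,h).round())
E
```

```text
tray [457. 188.  30.]
lemon [522. -17.  25.]
garlic [457.  18.  30.]
tape [389.  -3.  10.]
rackA [ 459. -216.  114.]
rackB [ 500. -396.  114.]
```

View pics/c1.png

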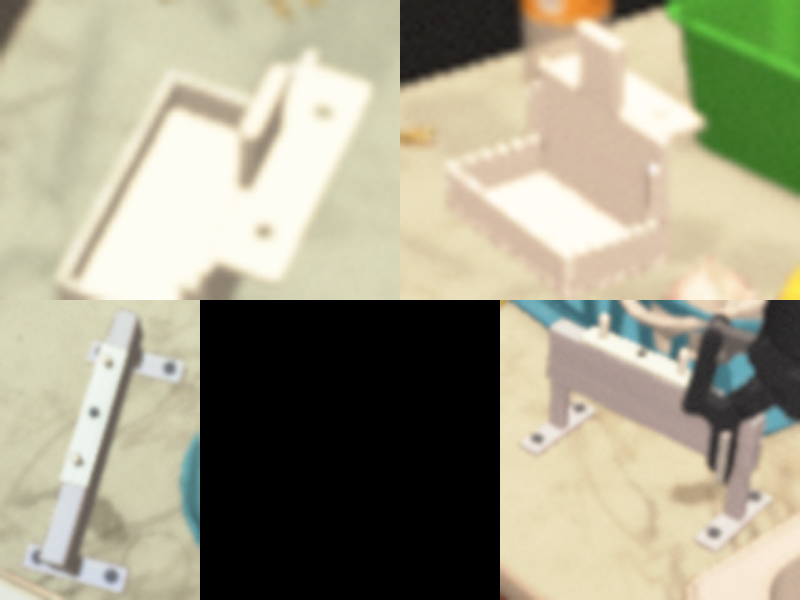

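Scene crop: the tray holes are at px (364.6,147.4) and (352.8,171.2). The pegs are at (263.6,305.2) and (251.2,344), and the strip's centre screw is at (257.6,324.8). Side crop: peg tips at (379.7,230.3) and (406.7,241.7), screw at (392,242.3). The strip sits towards the far (+y) end of the rail.

```bash
python3 - <<'E'
from h import *
c=bot.calibration('scene');s=bot.calibration('side')
a=plane(c,364.6,147.4,90);b=plane(c,352.8,171.2,90);print('holes',a,b,np.linalg.norm(a-b))
d=(a-b)/np.linalg.norm(a-b);print('tray yaw',np.arctan2(-d[0],d[1]))
print('tray hole tri',tri((c,364.6,147.4),(s,250+51.6,165+22.6)),tri((c,352.8,171.2),(s,250+51.6,165+22.6)))
p=tri((c,263.6,305.2),(s,379.7,230.3));q=tri((c,251.2,344),(s,406.7,241.7));print('pegs',p,q,np.linalg.norm(p[0]-q[0]))
print('pegs z', plane(c,263.6,305.2,135),plane(c,251.2,344,135))
print('screw',tri((c,257.6,324.8),(s,392,242.3)),plane(c,257.6,324.8,120))
for u,v in((125,310),(142,314),(42,560),(75,570)):print('rail end',plane(c,220+u/2.5,280+v/2.5,114))
w=bot.calibration('wrist')
for X in(p[0],q[0]):print(proj(w,X))
E
```

```text
holes [507.8008802  223.32982225  90.        ] [506.61282699 143.218755    90.        ] 80.11987622703504
tray yaw -0.014828988813880659
tray hole tri (array([520.81529478, 198.72166615,  83.1451236 ]), [np.float64(26.44369824737029), np.float64(26.443698247370357)]) (array([506.20817181, 143.98180235,  89.89083837]), [np.float64(0.6600228344986745), np.float64(0.660022834498719)])
pegs (array([ 468.21855954, -252.82954579,  138.93270721]), [np.float64(2.7526030992343777), np.float64(2.7526030992343746)]) (array([ 481.90152176, -331.33287939,  140.984741  ]), [np.float64(1.4844788490206646), np.float64(1.4844788490204712)]) 79.71328423499423
pegs z [ 468.8281814  -254.36304119  135.        ] [ 481.33677103 -331.8043778   135.        ]
screw (array([ 472.49164004, -291.30708695,  122.12500886]), [np.float64(0.4074129143249768), np.float64(0.40741291432499277)]) [ 472.21686798 -291.27834204  120.        ]
rail end [ 558.62142338 -412.70535058  114.        ]
rail end [ 571.28962695 -410.17747185  114.        ]
rail end [ 577.79156999 -580.97445423  114.        ]
rail end [ 600.95951764 -577.12740011  114.        ]
[  20.10606957 -198.1570592 ]
[ 105.92262234 -203.63706413]
```

View pics/wrist0.png

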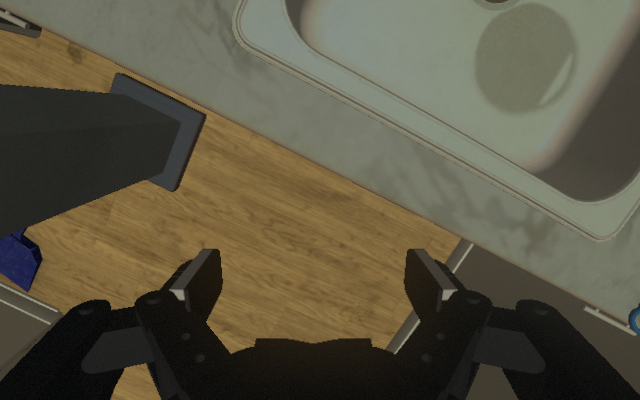

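Wrist view: the sink and worktop edge, with no rack in sight. Before grasping I'll move over the rack to measure the pegs up close.

```bash
python3 -m pendant '{"slide":[[0.0415,-0.0275,0],[0.0415,-0.0275,0],[0.0415,-0.0275,0],[0.0415,-0.0275,0],[0.0415,-0.0275,0],[0.0415,-0.0275,0],[0,0,0],[0,0,0]],"dr":[[0,0,0],[0,0,0],[0,0,0],[0,0,0],[0,0,0],[0,0,0],[0,0,0],[0,0,0]]}'
python3 - <<'E'
from h import *
w=bot.calibration('wrist');im=bot.capture('wrist');cv2.imwrite('pics/w1.png',im)
np.save('w1.npy',w,allow_pickle=True)
for X in([468.2,-252.8,143],[481.9,-331.3,143]):print(proj(w,X))
s=bot.calibration('side');print('bottle',plane(s,283,173,0),'cap z221',plane(s,283,126,221))
c=bot.calibration('scene')
for z in(100,200):print('pan',plane(c,337,300,z),plane(c,365,235,z),plane(c,385,210,z))
E
```

```text
t: 0.95
ee_pos: [442.1, -318.7, 231.3]
orientation: [[0.89, 0.455, -0.0], [0.455, -0.89, -0.0], [-0.0, 0.0, -1.0]]
force: [0.0, -0.4, 0.4]
finger_gap: 85.4
grip_force: 0.0
[248.31464837 135.26973864]
[350.96237239 166.97369757]
bottle [626.32281927 434.369932     0.        ] cap z221 [587.16621511 367.0576611  221.        ]
pan [ 595.01869609 -176.16019082  100.        ] [595.85643602 -13.02795197 100.        ] [615.98837931  65.2950487  100.        ]
pan [ 604.21619861 -206.88048192  200.        ] [604.9598609  -62.06788332 200.        ] [622.83100056   7.45949726 200.        ]
```

View pics/w1.png

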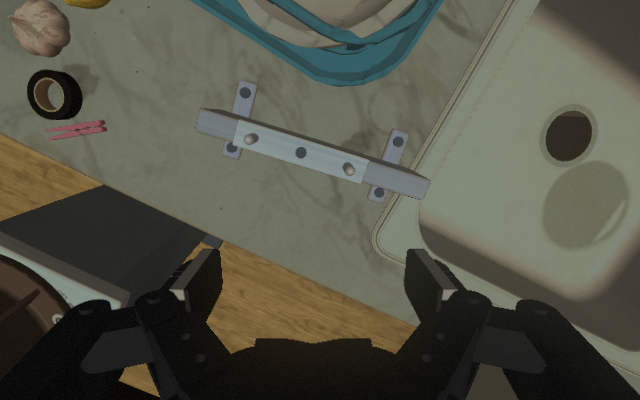

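Wrist view: pegs at about (250,138) and (349,169), strip screw at (301,153). The predictions agree to within 3 px. I'll zoom in to refine these.

```bash
python3 - <<'E'
import cv2
a=cv2.imread('pics/w1.png')[95:210,190:340+100]
cv2.imwrite('pics/w1c.png',cv2.resize(a,(800,368),interpolation=cv2.INTER_CUBIC))
E
```

```text
(no output)
```

View pics/w1c.png

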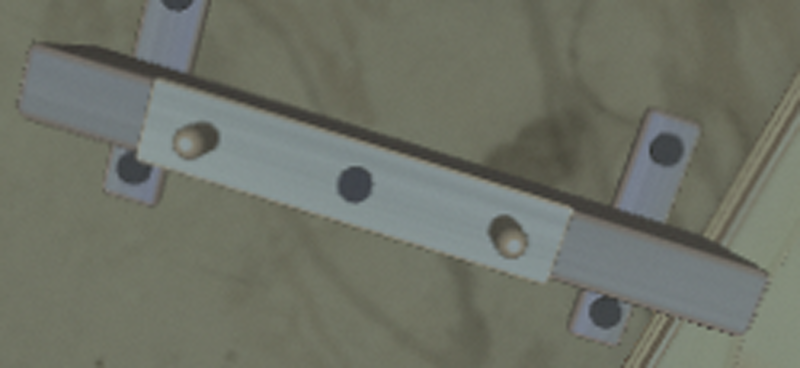

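```bash
python3 - <<'E'
from h import *
w=np.load('w1.npy',allow_pickle=True).item()
P=lambda x,y,z:plane(w,190+x/3.2-.3,95+y/3.2-.3,z)
a=P(186,144,142);b=P(512,244,142);m=(a+b)/2;d=a-b
print('tips',a,b,'mid',m,'dist',np.linalg.norm(d),'yaw',np.arctan2(-d[0],d[1]))
print('screw',P(355,185,120))
C=[P(*q,120) for q in((155,78),(136,157),(573,208),(546,283))]
m=sum(C)/4;d=C[0]+C[1]-C[2]-C[3];print('strip',m,np.linalg.norm(d)/2,np.arctan2(-d[0],d[1]))
C=[P(*q,114) for q in((33,42),(18,112),(768,270),(745,334))]
m=sum(C)/4;d=C[0]+C[1]-C[2]-C[3];print('rail',m,np.linalg.norm(d)/2,np.arctan2(-d[0],d[1]))
E
```

```text
tips [ 464.93220331 -253.64781661  142.        ] [ 478.70434951 -332.10779485  142.        ] mid [ 471.81827641 -292.87780573  142.        ] dist 79.65952671979817 yaw 0.17376068992437005
screw [ 471.48262322 -293.20721175  120.        ]
strip [ 472.12665454 -293.02582288  120.        ] 110.60347985640118 0.17246380670884365
rail [ 474.71547981 -304.9995714   114.        ] 202.01383933204934 0.1746929054290082
```

```bash
python3 -m pendant '{"slide":[[0.0245,-0.0388,0],[0.0245,-0.0388,0],[0.0245,-0.0388,0],[0.0245,-0.0388,0],[0.0245,-0.0388,0],[0.0245,-0.0388,0],[0.0245,-0.0388,0],[0.0245,-0.0388,0],[0.0245,-0.0388,0],[0.0245,-0.0388,0],[0.0245,-0.0388,0]],"dr":[[0,0,0],[0,0,0],[0,0,0],[0,0,0],[0,0,0],[0,0,0],[0,0,0],[0,0,0],[0,0,0],[0,0,0],[0,0,0]]}' >/dev/null
python3 -m pendant '{"slide":[[0,0,0],[0,0,0],[0,0,0],[0,0,0],[0,0,0],[0,0,0],[0,0,0],[0,0,0],[0,0,0],[0,0,0]],"dr":[[0,0,-0.1355],[0,0,-0.1355],[0,0,-0.1355],[0,0,-0.1355],[0,0,-0.1355],[0,0,-0.1355],[0,0,-0.1355],[0,0,-0.1355],[0,0,0],[0,0,0]]}' 0.06
python3 - <<'E'
from h import *
w=bot.calibration('wrist');im=bot.capture('wrist');cv2.imwrite('pics/w2.png',im)
np.save('w2.npy',w,allow_pickle=True)
E
```

```text
t: 3.1
ee_pos: [489.2, 181.9, 231.2]
orientation: [[0.023, 1.0, -0.0], [1.0, -0.023, -0.0], [-0.0, -0.0, -1.0]]
force: [0.9, 0.6, 0.1]
finger_gap: 60.3
grip_force: 0.0
```

View pics/w2.png

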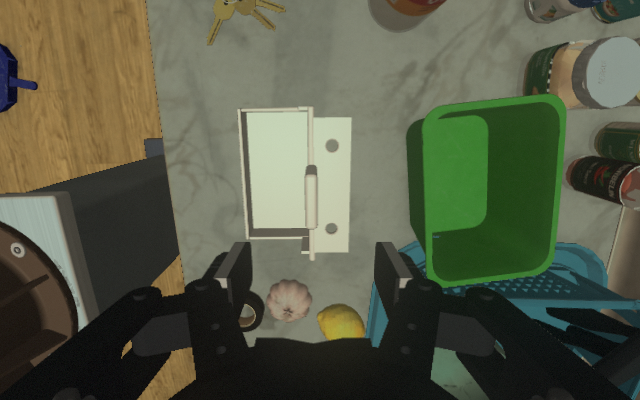

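Wrist view: tray holes at (332,146) and (331,228), tab top spanning about (306..317,175..229). I'll refine the holes by blob detection.

```bash
python3 - <<'E'
from h import *
w=np.load('w2.npy',allow_pickle=True).item();g=cv2.cvtColor(cv2.imread('pics/w2.png'),6)
R=[]
for u,v in((332,146),(331,228)):
    p=g[v-10:v+11,u-10:u+11].astype(float);k=np.clip(p.max()-40-p,0,None)
    y,x=np.mgrid[v-10:v+11,u-10:u+11];uv=((k*x).sum()/k.sum(),(k*y).sum()/k.sum());R.append(plane(w,*uv,90));print(uv,R[-1],p.min(),p.max())
d=R[0]-R[1];m=(R[0]+R[1])/2;yaw=np.arctan2(-d[0],d[1]);print('mid',m,np.linalg.norm(d),yaw)
print('grip',m[:2]-19*np.array([np.cos(yaw),np.sin(yaw)]))
for q in((306,175),(317,175),(306,229),(317,229)):print('tab',plane(w,*q,139))
E
```

```text
(np.float64(331.81467274035003), np.float64(145.34643970270918)) [507.49478363 221.69475067  90.        ] 120.0 204.0
(np.float64(330.96875), np.float64(228.36552254098362)) [506.20095123 141.36499577  90.        ] 95.0 199.0
mid [506.84786743 181.52987322  90.        ] 80.34017378622775 -0.016105122430399552
grip [487.85033143 181.83585732]
tab [484.59693284 204.3145956  139.        ]
tab [493.06839283 204.12707081 139.        ]
tab [483.35151005 159.97512609 139.        ]
tab [492.24985531 159.77883882 139.        ]
```

```bash
python3 -m pendant '{"slide":[[0,-0.001,0],[0,0,0.03],[0,0,0.03],[0,0,0.03],[0,0,0.025],[0,0,0.012],[0,0,0],[0,0,0]],"dr":[[0,0,-0.007],[0,0,0],[0,0,0],[0,0,0],[0,0,0],[0,0,0],[0,0,0],[0,0,0]]}' 0.06
python3 -m pendant '{"slide":[[0,0,0],[0,0,0],[0,0,0],[0,0,0],[0,0,0],[0,0,0],[0,0,0],[0,0,0],[0,0,0]],"dr":[[0,0,0],[0,0,0],[0,0,0],[0,0,0],[0,0,0],[0,0,0],[0,0,0],[0,0,0],[0,0,0]]}' 0.0 60
```

```text
t: 3.95
ee_pos: [488.1, 183.0, 105.0]
orientation: [[0.01, 1.0, 0.001], [1.0, -0.01, 0.0], [0.0, 0.001, -1.0]]
force: [1.0, -0.8, 0.2]
finger_gap: 59.8
grip_force: 0.0
t: 4.85
ee_pos: [488.0, 183.0, 105.0]
orientation: [[0.01, 1.0, 0.001], [1.0, -0.01, 0.0], [0.0, 0.001, -1.0]]
force: [-1.8, 0.4, 9.2]
finger_gap: 9.7
grip_force: 59.3
```

```bash
python3 -m pendant '{"slide":[[0,0,-0.005],[0,0,-0.01],[0,0,-0.02],[0,0,-0.02],[0,0,-0.02],[0,0,-0.02],[0,0,-0.01],[0,0,-0.005],[0,0,0],[0,0,0],[0,0,0]],"dr":[[0,0,0],[0,0,0],[0,0,0],[0,0,0],[0,0,0],[0,0,0],[0,0,0],[0,0,0],[0,0,0],[0,0,0],[0,0,0]]}'
python3 - <<'E'
from h import *
s=bot.get_state();print(s['wrist_torque'],s['orientation'].round(4).tolist())
w=bot.calibration('wrist');im=bot.capture('wrist');cv2.imwrite('pics/w3.png',im);np.save('w3.npy',w,allow_pickle=True)
E
```

```text
t: 5.95
ee_pos: [487.2, 182.7, 213.5]
orientation: [[0.01, 1.0, -0.001], [1.0, -0.01, -0.0], [-0.0, -0.001, -1.0]]
force: [0.2, 0.3, -2.3]
finger_gap: 9.1
grip_force: 58.6
[-0.01439245 -0.09356866  0.00257289] [[0.01, 0.9999, -0.0014], [1.0, -0.01, -0.0004], [-0.0005, -0.0014, -1.0]]
```

View pics/w3.png

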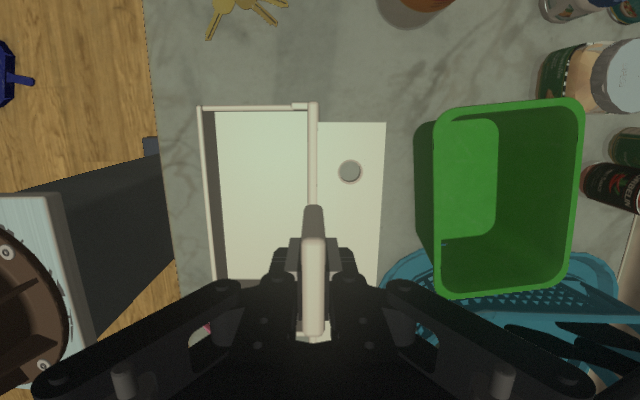

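The tray is held: ledge hole at (350,171), ledge corner at (386,122), back-panel end at (309–318,102). I'll compare these with what the nominal in-hand pose predicts.

```bash
cat >> h.py <<'E'
def hole(im,u,v,n=13):
    g=cv2.cvtColor(im,6);p=g[v-n:v+n+1,u-n:u+n+1].astype(float)
    k=(p<(p.max()+p.min())/2+15).astype(np.uint8);_,l,st,ce=cv2.connectedComponentsWithStats(k)
    i=1+np.argmax(st[1:,4]);return ce[i]+[u-n,v-n],st[i,4]
E
python3 - <<'E'
from h import *
w=np.load('w3.npy',allow_pickle=True).item();im=cv2.imread('pics/w3.png')
T=np.array([487.2,182.7]);R=np.array([[1,.01],[-.01,1]]) # rows: tool y (tray x), tool... 
uv,a=hole(im,350,171);print(uv,a)
for z in(197,199.5,202):
    f=lambda u,v:(R@(plane(w,u,v,z)[:2]-T)).round(1)
    print(z,'hole',f(*uv),'corner',f(386,122),'edge2',f(379,270),'panel',f(318,102),f(309,102))
print('expected hole 19,40; corner 36,65; panel 3,75')
lz=199.5
for q in((197,107),(206,277)):print('box rim',(R@(plane(w,*q,34+108.5)[:2]-T)).round(1),'exp -79,75 / -79,?')
E
```

```text
[349.75       170.93691589] 428
197 hole [20.1 38.8] corner [38.1 63.4] edge2 [ 37.7 -18.9] panel [ 4.1 73.5] [-0.3 73.6]
199.5 hole [19.9 39.3] corner [37.5 63.4] edge2 [ 37.2 -17.5] panel [ 4.1 73.4] [-0.3 73.5]
202 hole [19.6 39.7] corner [37.  63.5] edge2 [ 36.6 -16.2] panel [ 4.1 73.4] [-0.2 73.4]
expected hole 19,40; corner 36,65; panel 3,75
box rim [-76.   74.3] exp -79,75 / -79,?
box rim [-84.2 -52.5] exp -79,75 / -79,?
```

```bash
python3 -m pendant '{"slide":[[0,0,-0.01],[0,0,-0.015],[0,0,-0.015],[0,0,-0.005],[0,0,0]],"dr":[[0,0,0],[0,0,0],[0,0,0],[0,0,0],[0,0,0]]}' >/dev/null
python3 -m pendant '{"slide":[[-0.02,-0.0025,0],[-0.035,-0.0025,0],[-0.045,-0.0025,0],[-0.045,-0.0025,0],[-0.045,-0.0025,0],[-0.045,-0.0025,0],[-0.045,-0.0025,0],[-0.045,-0.0025,0],[-0.045,-0.0025,0],[-0.045,-0.0025,0],[-0.035,-0.0025,0],[-0.02,-0.0025,0]],"dr":[[0,0,0],[0,0,0],[0,0,0],[0,0,0],[0,0,0],[0,0,0],[0,0,0],[0,0,0],[0,0,0],[0,0,0],[0,0,0],[0,0,0]]}' >/dev/null
python3 -m pendant '{"slide":[[0,0,0],[0,0,0],[0,0,0],[0,0,0],[0,0,0],[0,0,0],[0,0,0]],"dr":[[0,0,-0.046],[0,0,-0.046],[0,0,-0.046],[0,0,-0.046],[0,0,0],[0,0,0],[0,0,0]]}'
cat > d.py <<'E'
from h import *
s=bot.get_state();T=s['ee_pos'];O=s['orientation'];yaw=np.arctan2(-O[0,0],O[1,0])
X=np.array([np.cos(.174),np.sin(.174)]);Y=np.array([-X[1],X[0]])
tgt=np.array([471.9,-293.0])-19.5*X+1.0*Y
d=tgt-T[:2];print('t',s['t'],'z',T[2],'yaw err',.174-yaw,'slide x,y needed',O[:2,0]@d,O[:2,1]@d,'tilt',O[:2,2].round(4),'F',s['force'].round(2),'M',s['wrist_torque'].round(3))
E
python3 d.py
```

```text
t: 8.4
ee_pos: [452.9, -286.7, 259.0]
orientation: [[-0.172, 0.985, -0.0], [0.985, 0.172, 0.0], [0.0, -0.0, -1.0]]
force: [-1.0, 0.5, -3.0]
finger_gap: 9.4
grip_force: 58.7
t 8.4 z 259.0057964400756 yaw err 0.0010730807152361521 slide x,y needed -8.483769391445104 -1.8647329890676416 tilt [-0.0003  0.0003] F [-0.99  0.53 -2.98] M [ 0.038 -0.062 -0.007]
```

```bash
python3 -m pendant '{"slide":[[-0.0085,-0.002,0],[0,0,0.01],[0,0,0.02],[0,0,0.02],[0,0,0.015],[0,0,0.01],[0,0,0.006],[0,0,0],[0,0,0],[0,0,0]],"dr":[[0,0,0],[0,0,0],[0,0,0],[0,0,0],[0,0,0],[0,0,0],[0,0,0],[0,0,0],[0,0,0],[0,0,0]]}' >/dev/null
python3 d.py
python3 - <<'E'
from h import *
w=bot.calibration('wrist');a=bot.capture('wrist');cv2.imwrite('pics/w4.png',a);np.save('w4.npy',w,allow_pickle=True)
b=bot.capture('scene');c=bot.capture('side')
z=lambda i,x,y,w,h,W,H:cv2.resize(i[y:y+h,x:x+w],(W,H),interpolation=cv2.INTER_CUBIC)
cv2.imwrite('pics/c4.png',np.vstack([np.hstack([z(a,300,100,120,90,400,300),z(b,210,260,100,75,400,300)]),np.hstack([z(c,320,190,133,100,400,300),a[40:340,180:580]])]))
E
```

```text
t 9.4 z 178.9558144764195 yaw err 2.800053455603857e-05 slide x,y needed 0.49040682838623406 -0.2924786515964898 tilt [ 0.001  -0.0007] F [ 0.01  0.8  -3.17] M [ 0.01  -0.044 -0.032]
```

View pics/c4.png

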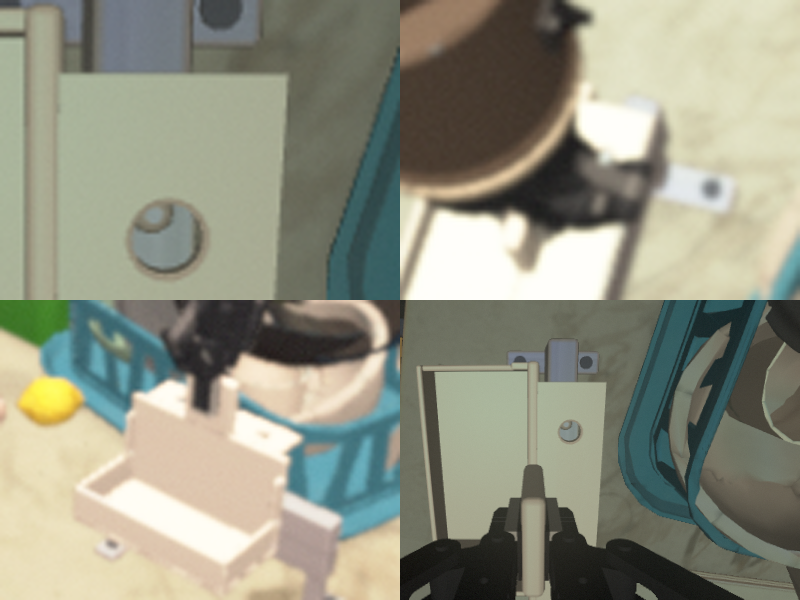

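Wrist crop: hole centre at about (350.1,171.7), with the peg tip visible through it at about (346.8,165.1).

```bash
python3 - <<'E'
from h import *
w=np.load('w4.npy',allow_pickle=True).item();s=bot.get_state();O=s['orientation'];T=s['ee_pos'];print(T)
h=plane(w,350.0,171.5,T[2]-14);p=plane(w,346.5,164.8,142)
print(h,p,'slide x,y',O[:2,0]@(p-h)[:2],O[:2,1]@(p-h)[:2], 'hole rel',O[:2,0]@(h-T)[:2],O[:2,1]@(h-T)[:2])
E
```

```text
[ 452.71660486 -295.68487349  178.78037807]
[ 464.93629941 -253.80831875  164.78037807] [ 465.57406593 -253.9039128   142.        ] slide x,y -0.2045668738678228 0.6115852487480719 hole rel 39.12857535134662 19.285258035155536
```

Aligned to within 0.6 mm, against 1.5 mm of clearance. I'll descend slowly and watch the force.

```bash
python3 -m pendant '{"slide":[[0,0.0003,0.004],[0,0,0.004],[0,0,0.003],[0,0,0.002],[0,0,0.002],[0,0,0.002],[0,0,0.002],[0,0,0.001],[0,0,0]],"dr":[[0,0,0],[0,0,0],[0,0,0],[0,0,0],[0,0,0],[0,0,0],[0,0,0],[0,0,0],[0,0,0]]}' >/dev/null
python3 d.py
```

```text
t 10.45 z 158.17262102574819 yaw err 4.190787551608399e-05 slide x,y needed 0.054086879879500796 -0.20767767150698838 tilt [-0.0001  0.0002] F [-0.01  0.52 -2.95] M [ 0.029 -0.023  0.035]
```

```bash
python3 -m pendant '{"slide":[[0,0,0.002],[0,0,0.002],[0,0,0.002],[0,0,0.002],[0,0,0.002],[0,0,0.002],[0,0,0.002],[0,0,0.001],[0,0,0]],"dr":[[0,0,0],[0,0,0],[0,0,0],[0,0,0],[0,0,0],[0,0,0],[0,0,0],[0,0,0],[0,0,0]]}' >/dev/null
python3 d.py
```

```text
t 11.35 z 143.15581269630965 yaw err 4.039116952145316e-05 slide x,y needed 0.07340765862318137 -0.1807056685205232 tilt [-0.0002  0.0002] F [ 0.39 -0.79 -2.79] M [ 0.079 -0.08   0.033]
```

```bash
python3 -m pendant '{"slide":[[0,0,0.001],[0,0,0.001],[0,0,0.001],[0,0,0.0005],[0,0,0],[0,0,0]],"dr":[[0,0,0],[0,0,0],[0,0,0],[0,0,0],[0,0,0],[0,0,0]]}' >/dev/null
python3 d.py
python3 -m pendant '{"slide":[[0,0,0.0005],[0,0,0],[0,0,0]],"dr":[[0,0,0],[0,0,0],[0,0,0]]}' >/dev/null
python3 d.py
```

```text
t 11.95 z 139.82042593538134 yaw err -1.3402414303309573e-05 slide x,y needed 0.1556210877035836 -0.255272321004832 tilt [ 0. -0.] F [-0.24  0.37 -2.64] M [-0.002 -0.023 -0.041]
t 12.25 z 139.29624864624984 yaw err 1.5591482035892668e-05 slide x,y needed 0.15621011077342192 -0.2414453885426289 tilt [-0. -0.] F [ 0.09  0.24 -3.02] M [ 0.004 -0.076  0.044]
```

```bash
python3 -m pendant '{"slide":[[0,0,0.0005],[0,0,0],[0,0,0]],"dr":[[0,0,0],[0,0,0],[0,0,0]]}' >/dev/null
python3 d.py
python3 -m pendant '{"slide":[[0,0,0.0005],[0,0,0],[0,0,0]],"dr":[[0,0,0],[0,0,0],[0,0,0]]}' >/dev/null
python3 d.py
```

```text
t 12.55 z 139.04620682325103 yaw err -3.746146320798838e-05 slide x,y needed 0.1696781967914544 -0.2665741827294104 tilt [ 0.0002 -0.0001] F [-2.15  1.31  5.87] M [ 0.23   0.215 -0.031]
t 12.85 z 139.00154077828188 yaw err 1.8944296937356553e-05 slide x,y needed 0.19191972361066773 -0.2732503601936245 tilt [ 0.0004 -0.0003] F [-5.45  2.2  15.24] M [0.45  0.688 0.011]
```

Seated: z is 139.0 as predicted, with about 18 N of contact. I'll relieve the preload slightly, open, look, then retreat.

```bash
python3 -m pendant '{"slide":[[0,0,-0.0004],[0,0,0],[0,0,0],[0,0,0],[0,0,0],[0,0,0],[0,0,0]],"dr":[[0,0,0],[0,0,0],[0,0,0],[0,0,0],[0,0,0],[0,0,0],[0,0,0]]}' 0.04 20
python3 -m pendant '{"slide":[[0,0,-0.003],[0,0,-0.008],[0,0,-0.015],[0,0,-0.02],[0,0,-0.03],[0,0,-0.03],[0,0,-0.02],[0,0,-0.01],[0,0,0],[0,0,0]],"dr":[[0,0,0],[0,0,0],[0,0,0],[0,0,0],[0,0,0],[0,0,0],[0,0,0],[0,0,0],[0,0,0],[0,0,0]]}' 0.04
python3 - <<'E'
from h import *
a=bot.capture('wrist');c=bot.capture('side')
cv2.imwrite('pics/c5.png',np.hstack([a[:,150:550],cv2.resize(c[180:300,320:440],(400,400),interpolation=cv2.INTER_CUBIC)]))
E
```

```text
t: 13.55
ee_pos: [452.8, -295.5, 138.7]
orientation: [[-0.173, 0.985, -0.0], [0.985, 0.173, 0.0], [0.0, -0.0, -1.0]]
force: [-0.4, 0.0, 1.0]
finger_gap: 39.7
grip_force: 0.0
t: 14.55
ee_pos: [452.5, -295.3, 274.1]
orientation: [[-0.173, 0.985, -0.001], [0.985, 0.173, 0.0], [0.001, -0.001, -1.0]]
force: [-0.1, 1.0, -1.0]
finger_gap: 40.2
grip_force: 0.0
```

View pics/c5.png

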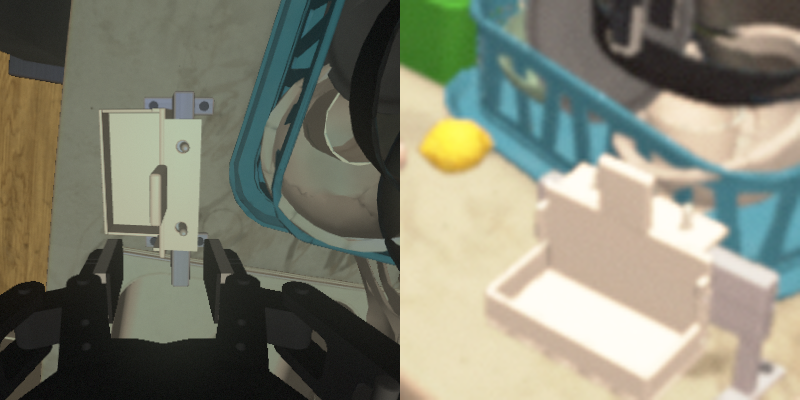

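Both pegs stand through the ledge holes (wrist crop (183,146) and (182,228)). The tray hangs level with its box on the robot's side, and the gripper is clear.

```bash
python3 -c "
from station import bot
print(bot.sign_off())"
```

```text
the job is handed in; nothing more can be done
None
```

The tray hangs on the rail stand with both pegs through its ledge holes, seated on the strip and released; I handed the job in at about 14.6 s, and the sign-off returned no verdict.

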